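# Press home the seal button of the shortest spice jar

### The job

Seal the shortest of the three spice jars on the upper tier: with the fingertips gently press the round button in its cap down until it is fully home, without picking the jar up or shifting it, then take the hand well clear of it. Do not touch the other two jars (their buttons stay up) and do not move anything else on or around the shelf riser.

Things in the scene. Friction and masses are not known exactly. Their poses are not given: they have to be found in the camera images.
- jar_short: the shortest and widest of the three spice jars, with round nutmegs inside; body diameter 54 mm, black round cap of diameter 44 mm whose flat top is 56 mm above the jar's foot; a loose glass jar standing upright on the upper tier. Origin at the centre of its underside, z up. Weighs about 0.1 to 0.2 kg. Slides or tips if pushed sideways.
- short_button_top (a point): centre of the top of the short jar's seal button: a round aluminium button, diameter 28 mm, with a flat rubber pad (diameter 25, 6 mm thick) on it, in the middle of the cap. The top is 16 mm above the cap with the button up, 8 mm with it fully down. The pad yields at 5 N per mm, up to 4 mm; the point moves with the button, not with the pad's yielding
- short_button (a joint): travel of the short jar's button in m: 0 = fully up (starts between 0 and 0.001), 0.008 = fully down against a hard stop. It slides straight down against a steady friction of about 3 N, has no spring, and stays where it is left
- jar_mid: the middle-height jar, with small pods inside; body diameter 46 mm, black round cap of diameter 44 mm whose flat top is 76 mm above the jar's foot; a loose glass jar standing upright on the upper tier. Origin at the centre of its underside, z up. Not to be touched; its seal button stays up.
- mid_button (a joint): travel of the middle jar's button, same kind as the short jar's
- jar_tall: the tallest jar, with cinnamon sticks inside; body diameter 46 mm, black round cap of diameter 44 mm whose flat top is 96 mm above the jar's foot; a loose glass jar standing upright on the upper tier. Origin at the centre of its underside, z up. Not to be touched; its seal button stays up.
- tall_button (a joint): travel of the tall jar's button, same kind as the short jar's
- riser: fixed white plastic corner riser, 280 (x) by 400 mm (y), origin under its centre. L-shaped upper tier, top 110 mm high, along the far side (x 30 to 140) and left side (y 110 to 200), 9 mm lip at the far edge; lower tier, top 50 mm high, fills the rest. The jars stand in a row about 90 mm apart along x = 85 (y about -130, -40, 50), in any order
- salt_tin: a closed salt tin, diameter 56, height 75, on the left arm of the upper tier (mm); to be left alone. Origin: the centre of its underside
- cup: a white ceramic cup, diameter 76, height 70, on the lower tier (mm); to be left alone. Origin: the centre of its underside
- spoon: a steel sugar spoon 140 long lying on the lower tier (mm); to be left alone. Origin: the middle of its length, on its underside
- scoop: a grey plastic scoop about 145 long, lying on the lower tier (mm); to be left alone. Origin: the middle of its length, on its underside
- tea_box: a cardboard tea box 70 x 120 x 75 high on the cupboard base, right of the riser (mm); to be left alone. Origin: the centre of its underside
- pepper_can: a closed can, diameter 66, height 100, on the cupboard base, left of the riser (mm); to be left alone. Origin: the centre of its underside

How it is judged:
By the outcome, as a careful person would: the job done as asked, in the order asked, and still so for the second after the job is handed in, with the robot touching nothing.
It also fails if it takes over 35 s, if anything falls off the work surface, if the arm or the gripper's body presses on something with over 40 N, if the wrist force passes 120 N, or if a joint passes its speed limit or range.

### The arm

A 6-joint arm with a two-finger parallel gripper is mounted at the origin on the work surface. World frame = base frame: x ahead of the robot, y to its left, z up, the work surface at z = 0. Lengths are in m, angles in degrees, forces in N, time in s.
With the tool pointing down it reaches from about 0.3 to 0.75 m from the base axis. Payload 8.5 kg.
Tool frame: the origin (TCP) lies on the mounting face of the last link; the fingertips stand tip_extent ahead of it and the grasp point (between the pads) lies 155 mm ahead of it (tip_extent is the distance from the TCP to the fingertips, in m); z points along the fingers, y is the line along which they close (so a half turn about z gives the same grasp; the last joint's range is limited). The gripper opens to 85 mm and grips with 20 to 120 N. Pads are 22 mm wide; open, the fingers measure 114 mm over their backs; the gripper's body (76 mm by 85 mm) begins 54 mm behind the grasp point. The pads swing forward as they close: fully open they stand 13 mm farther back than shut.
Start: joints at [-82.065, 21.807, 74.336, -0, 83.858, -12.336], TCP at [0.191, -0.516, 0.405] pointing down, gripper open.
Joint ranges: [-178.18, 178.18], [-50.72, 133.34], [12.68, 142.11], [-81.47, 261.47], [9.98, 163.14], [-165.26, 165.26]. Speed limits (degrees/s): [136.94, 136.94, 180, 180, 180, 180].

### API

Orientations are given as a 3x3 rotation matrix whose columns are the frame's x, y, z axes.
In Python, from rig import observe, get_image, camera_params, close_job, tip_extent gives the robot as it stands.
- The arm moves only by the shell command python3 -m creep 'ROWS' [FORCE]. ROWS is JSON, a list of rows, each an object with "jaw": the gripper's target within -1 to 1 (shut at 1, half-way at 0, fully open at -1); "travel": the shift along the world's x, y, z in mm, a list of three; "roll": the turn about the world's z in rad. A call has 1 to 12 rows; each row is the pose to reach, as a shift and turn from the pose commanded when the call began; what a row does not reach only later rows make up. A row lasts 1/10 s, in which the tool goes at most 50 mm and 8.59 degrees, less where a joint would pass 70% of its speed; a pose out of reach is approached as far as the arm can. A call with a gripper value outside its range is refused whole. The fingers move at their own pace and stop on an object; FORCE is the grip in N (left out, the last holds). Time passes only in rows, so rows that repeat a pose let the fingers close. It gives the time, the measured TCP pose, the force, the opening and the grip force at its end, in the units of the state.
- observe(): the state, without advancing time (a new reading comes with each control period).
- get_image(name): name is "side" or "top" or "wrist"; returns (picture, depth): 400x640x3 uint8, red, green, blue; 400x640 float32, m along the optical axis (not along the pixel's ray), 0 where there is no reading.
- camera_params(name): a dict with "mtx" (3x3 intrinsics, pixels), "dist_coeffs" ([k1, k2, p1, p2, k3] as OpenCV has them; the pictures are not rectified), "extrinsics" (4x4, takes a point from camera to world coordinates). Camera axes: x right, y down, z forward; pixel columns grow to the right and rows downward; lengths in m; the calibration is good to about 2 mm. A picture is of the moment at which its call begins: read the wrist's pose just before it. camera_params takes no time and is no camera call; for the wrist camera it gives the pose at the moment of the call.
- close_job(): hands the job in; it is judged then, once.
The state is a dict: "time_s": time; "q": joint angles; "qvel": joint speeds; "joint_efforts": joint torques, N m; "position": TCP position; "tool_rot": TCP orientation; "ft_force": force on the tool from outside, world axes, zero at the start; "wrist_torque": the same for the moment, N m; "grip_width": finger opening in m; "gripper_force": force on a finger pad.
Only numpy, scipy, OpenCV 4.12 (cv2) and the standard library are available. Lean on these libraries where they do the work, as an engineer would, in place of code of your own. Each camera call takes 0.05 s, during which the arm holds its last target. There are 200 camera calls.

## Working session

There is one attempt and no reset: what is moved stays moved. The work goes in short steps, Python scripts to look and compute and a shell command to move; the robot and the scene stay as the last step left them, time stands still between calls to the robot, and variables do not carry over. Pictures are saved under pics/ and viewed, at most 10 in all, crops included, and the job is handed in when it is done.

```bash
mkdir -p pics; cat > h.py <<'E'
import numpy as np,cv2
from rig import *
def snap(n,f):
    p=camera_params(n); im,d=get_image(n); cv2.imwrite(f'pics/{f}.png',im[:,:,::-1]); np.savez(f'pics/{f}.npz',im=im,d=d,**{k:np.array(v) for k,v in p.items()}); return im,d,p
def cloud(f):
    z=np.load(f'pics/{f}.npz'); d=z['d']; v,u=np.mgrid[:400,:640]
    n=cv2.undistortPoints(np.stack([u,v],-1).reshape(-1,1,2).astype(float),z['mtx'],z['dist_coeffs']).reshape(400,640,2)
    P=np.concatenate([n*d[...,None],d[...,None]],-1); E=z['extrinsics']
    P=P@E[:3,:3].T+E[:3,3]; P[d==0]=np.nan; return P
E
python3 - <<'E'
from h import *
o=observe(); print(o, tip_extent if not callable(tip_extent) else tip_extent())
for n in('top','side'): snap(n,n+'0')
a=cv2.imread('pics/top0.png');b=cv2.imread('pics/side0.png')
cv2.imwrite('pics/both.png',cv2.resize(np.vstack([a,b]),(480,600)))
E
```

```text
{'time_s': 0.0, 'q': array([-8.20637790e+01,  2.18418556e+01,  7.43866066e+01, -2.94840218e-04,
        8.38594176e+01, -1.23353704e+01]), 'qvel': array([-0.06202014, -0.03772182,  0.08504557, -0.05364743, -0.02994741,
        0.04212896]), 'joint_efforts': array([-1.40504533e-03, -4.48465776e+01, -2.31281769e+01, -1.96056139e-04,
        4.70466184e-03, -5.13932193e-06]), 'position': array([ 0.19055288, -0.51588258,  0.40409257]), 'tool_rot': array([[ 9.38060681e-01,  3.46470939e-01, -2.16838984e-04],
       [ 3.46470857e-01, -9.38059508e-01,  1.51839443e-03],
       [ 3.22671674e-04, -1.49947450e-03, -9.99998824e-01]]), 'ft_force': array([0.10431775, 0.09449628, 0.17086369]), 'wrist_torque': array([-0.00843158, -0.01175037, -0.02601154]), 'gripper_force': 0.0, 'grip_width': 0.08529864092734549} 0.1734
```

View pics/top0.png

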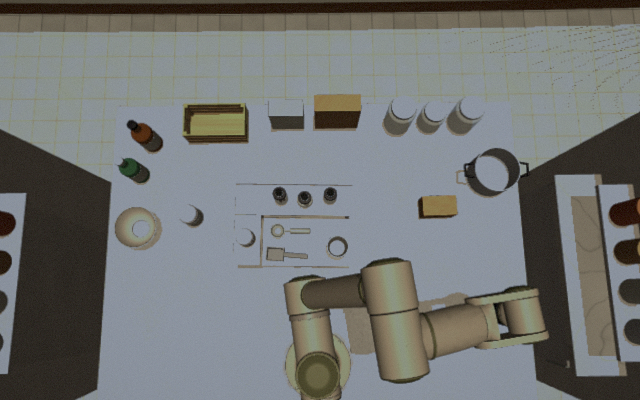

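View pics/side0.png

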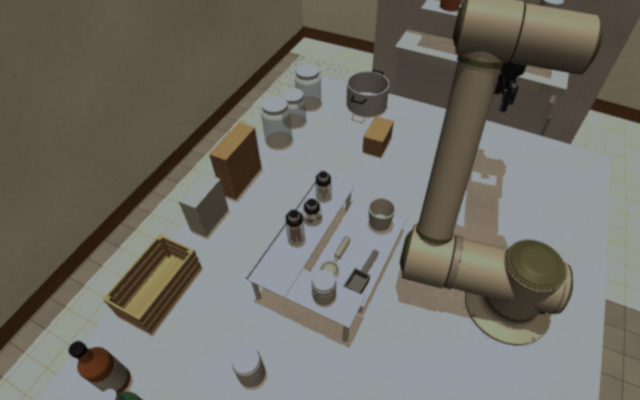

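The top view shows the jars at about (280,194), (305,198) and (330,194). In the side view the middle one, at (312,208), looks shortest. Next I'll check the heights.

```bash
python3 - <<'E'
from h import *
P=cloud('top0')
for n,u,v in(('L',280,194),('M',305,198),('R',330,194)):
    W=P[v-14:v+14,u-11:u+12].reshape(-1,3); zm=np.nanmax(W[:,2]); s=W[W[:,2]>zm-.006]
    print(n,zm,len(s),s.mean(0), (s.min(0)+s.max(0))/2)
print(P[208,262],P[188,255],P[230,320])
P=cloud('side0')
for n,u,v in(('L',295,218),('M',312,206),('R',323,180)):
    W=P[v-14:v+14,u-11:u+12].reshape(-1,3);W=W[(W[:,0]>.4)&(W[:,2]<.26)]; zm=np.nanmax(W[:,2]); s=W[W[:,2]>zm-.006]
    print(n,zm,len(s),s.mean(0),(s.min(0)+s.max(0))/2)
E
```

```text
L 0.2297002966885302 8 [0.56402511 0.11150911 0.22642513] [0.56424982 0.11239681 0.22717946]
M 0.19181634254329838 3 [0.55649867 0.03405127 0.18864885] [0.55698154 0.03243412 0.1893391 ]
R 0.20824798023264912 15 [ 0.56309621 -0.05069138  0.20527773] [ 0.56238836 -0.0507097   0.20562715]
[0.53158812 0.18093822 0.10679785] [0.60108996 0.20478037 0.1109977 ] [ 0.45859279 -0.01665058  0.05277052]
L 0.22569537046647814 67 [0.56404021 0.1173019  0.22259071] [0.56425728 0.11657949 0.22277757]
M 0.20872184785225756 9 [0.54574732 0.10885043 0.20705184] [0.5462552  0.10951618 0.20641744]
R 0.20563398605504046 51 [ 0.56398221 -0.04827074  0.20268627] [ 0.56449143 -0.04878117  0.20287936]
```

The middle jar is the short one, at about (0.556, 0.033). I'll shut the jaw, rise and go over there.

```bash
python3 -m creep '[{"jaw":1,"travel":[0,0,50],"roll":0},{"jaw":1,"travel":[26,46,60],"roll":0},{"jaw":1,"travel":[52,92,60],"roll":0},{"jaw":1,"travel":[78,138,60],"roll":0},{"jaw":1,"travel":[104,184,60],"roll":0},{"jaw":1,"travel":[130,230,60],"roll":0},{"jaw":1,"travel":[156,276,60],"roll":0},{"jaw":1,"travel":[182,322,60],"roll":0},{"jaw":1,"travel":[208,368,60],"roll":0},{"jaw":1,"travel":[234,414,60],"roll":0},{"jaw":1,"travel":[260,460,60],"roll":0},{"jaw":1,"travel":[270,480,60],"roll":0}]' 20
python3 -m creep '[{"jaw":1,"travel":[20,35,0],"roll":0},{"jaw":1,"travel":[40,69,0],"roll":0},{"jaw":1,"travel":[40,69,0],"roll":0},{"jaw":1,"travel":[40,69,0],"roll":0}]'
python3 - <<'E'
from h import *
o=observe(); print(o['time_s'],o['position'],o['grip_width'],o['ft_force'],tip_extent if not callable(tip_extent) else tip_extent())
snap('wrist','w1'); print(camera_params('wrist')['extrinsics'])
E
```

```text
time_s: 1.3
position: [0.4604, -0.0353, 0.4646]
tool_rot: [[0.938, 0.346, -0.0], [0.346, -0.938, -0.0], [-0.0, -0.0, -1.0]]
ft_force: [0.7, -1.2, -0.2]
grip_width: 0.0002
gripper_force: 0.0
time_s: 1.7
position: [0.4999, 0.0321, 0.4642]
tool_rot: [[0.937, 0.348, -0.001], [0.348, -0.937, -0.0], [-0.001, -0.0, -1.0]]
ft_force: [0.0, 0.3, 0.8]
grip_width: 0.0002
gripper_force: 0.0
1.7 [0.49989039 0.03213043 0.46421382] 0.00019267976386796114 [0.04235903 0.2829459  0.84195913] 0.1734
[[ 3.48263980e-01 -8.91861990e-01 -2.88607677e-01  5.73698682e-01]
 [-9.37396317e-01 -3.31539946e-01 -1.06627433e-01  5.90077753e-02]
 [-5.88019520e-04  3.07674268e-01 -9.51491565e-01  4.32812093e-01]
 [ 0.00000000e+00  0.00000000e+00  0.00000000e+00  1.00000000e+00]]
```

View pics/w1.png

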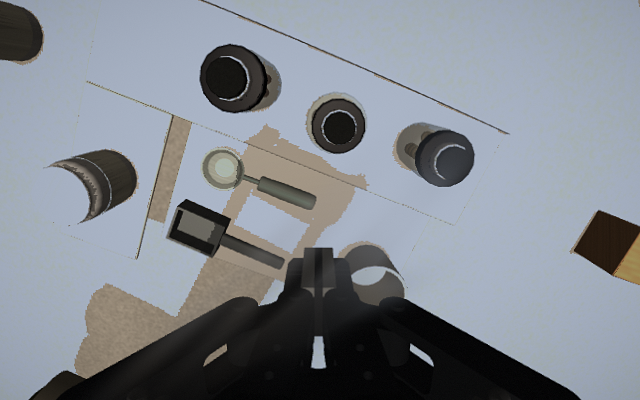

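The wrist view shows the short jar in the middle, with its cap around (336,126) and its pad at about (340,127). Fingertips are shut at (317,250). I'll measure the pad from depth and from a ray at the nominal height.

```bash
python3 - <<'E'
from h import *
P=cloud('w1'); z=np.load('pics/w1.npz')
W=P[85:165,295:385].reshape(-1,3); zm=np.nanpercentile(W[:,2],99.5)
print(zm,np.histogram(W[:,2],np.arange(.105,.2,.005)))
uv=np.stack(np.mgrid[85:165,295:385][::-1],-1).reshape(-1,2)
m=W[:,2]>.175; s=W[m]; print('pad',len(s),np.median(s,0),s.mean(0),(s.min(0)+s.max(0))/2,np.ptp(s,axis=0),uv[m].mean(0))
c=W[(W[:,2]>.158)&(W[:,2]<.174)]; print('cap',(c.min(0)+c.max(0))/2,np.ptp(c,axis=0),np.median(c,0))
E
```

```text
0.18170878158897755 (array([3515,  746,    0,    1,    0,    2,  114,  441,   39,    2,    5,
        571,  754,  138,  250,  585,    0,    0,    0]), array([0.105, 0.11 , 0.115, 0.12 , 0.125, 0.13 , 0.135, 0.14 , 0.145,
       0.15 , 0.155, 0.16 , 0.165, 0.17 , 0.175, 0.18 , 0.185, 0.19 ,
       0.195, 0.2  ]))
pad 835 [0.55690756 0.03678728 0.18043375] [0.55685031 0.03676249 0.18033211] [0.55684279 0.0367562  0.17877209] [0.02598233 0.02425157 0.00751158] [339.06946108 127.64670659]
cap [0.55662254 0.03656886 0.16688558] [0.04316692 0.04247984 0.01422519] [0.55922359 0.03900231 0.16519895]
```

```bash
python3 -m creep '[{"jaw":1,"travel":[35,3,0],"roll":0},{"jaw":1,"travel":[57,4.5,0],"roll":0},{"jaw":1,"travel":[57,4.5,0],"roll":0},{"jaw":1,"travel":[57,4.5,-40],"roll":0},{"jaw":1,"travel":[57,4.5,-75],"roll":0},{"jaw":1,"travel":[57,4.5,-95],"roll":0},{"jaw":1,"travel":[57,4.5,-100],"roll":0},{"jaw":1,"travel":[57,4.5,-100],"roll":0},{"jaw":1,"travel":[57,4.5,-100],"roll":0}]'
python3 - <<'E'
from h import *
o=observe(); print(o['position'],o['position'][2]-.1734,o['ft_force'])
snap('wrist','w2'); P=cloud('w2')
m=(abs(P[...,2]-.181)<.004)&(abs(P[...,0]-.557)<.02)&(abs(P[...,1]-.037)<.02); s=P[m]; print(len(s),s.mean(0),(s.min(0)+s.max(0))/2)
E
```

```text
time_s: 2.65
position: [0.5567, 0.0357, 0.3663]
tool_rot: [[0.938, 0.346, 0.002], [0.346, -0.938, -0.0], [0.002, 0.001, -1.0]]
ft_force: [0.8, -0.3, -0.2]
grip_width: 0.0
gripper_force: 0.0
[0.55668218 0.03572264 0.36625993] 0.19285993046195699 [ 0.7892572  -0.31369853 -0.19104963]
757 [0.56257747 0.03867181 0.18028465] [0.56031964 0.03624871 0.17975985]
```

View pics/w2.png

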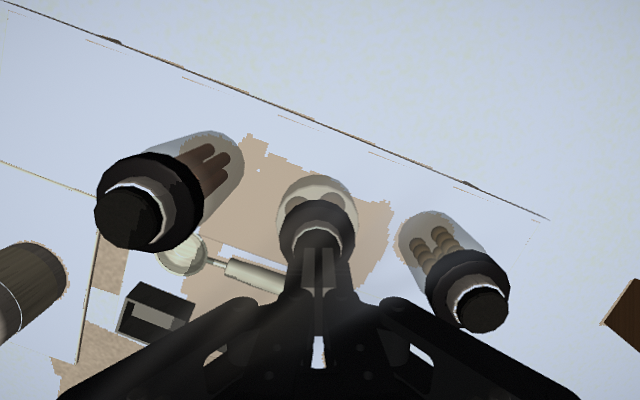

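The fingertips at (317,250) are centred over the short pad, which is partly hidden behind them. Neighbouring jars are clear. Descending slowly.

```bash
python3 -m creep '[{"jaw":1,"travel":[0,1,-4],"roll":0},{"jaw":1,"travel":[0,1,-8],"roll":0},{"jaw":1,"travel":[0,1,-10],"roll":0},{"jaw":1,"travel":[0,1,-11],"roll":0},{"jaw":1,"travel":[0,1,-12],"roll":0},{"jaw":1,"travel":[0,1,-13],"roll":0},{"jaw":1,"travel":[0,1,-14],"roll":0},{"jaw":1,"travel":[0,1,-15],"roll":0},{"jaw":1,"travel":[0,1,-16],"roll":0},{"jaw":1,"travel":[0,1,-16],"roll":0}]'
```

```text
time_s: 3.7
position: [0.5568, 0.0372, 0.3486]
tool_rot: [[0.938, 0.346, -0.0], [0.346, -0.938, 0.0], [-0.0, -0.0, -1.0]]
ft_force: [-1.1, 0.6, 3.7]
grip_width: 0.0002
gripper_force: 1.2
```

```bash
python3 -m creep '[{"jaw":1,"travel":[0,0,-1],"roll":0},{"jaw":1,"travel":[0,0,-2],"roll":0},{"jaw":1,"travel":[0,0,-2],"roll":0},{"jaw":1,"travel":[0,0,-2],"roll":0}]'; python3 -m creep '[{"jaw":1,"travel":[0,0,-1],"roll":0},{"jaw":1,"travel":[0,0,-1],"roll":0},{"jaw":1,"travel":[0,0,-1],"roll":0}]'
```

```text
time_s: 4.1
position: [0.5568, 0.0372, 0.3468]
tool_rot: [[0.938, 0.346, 0.0], [0.346, -0.938, 0.0], [0.0, -0.0, -1.0]]
ft_force: [-2.5, 0.5, 3.5]
grip_width: 0.0002
gripper_force: 1.7
time_s: 4.4
position: [0.5567, 0.0372, 0.3461]
tool_rot: [[0.938, 0.347, 0.0], [0.347, -0.938, -0.0], [0.0, 0.0, -1.0]]
ft_force: [-1.8, 1.4, 6.7]
grip_width: 0.0004
gripper_force: 3.3
```

```bash
python3 -m creep '[{"jaw":1,"travel":[0,0,-1],"roll":0},{"jaw":1,"travel":[0,0,-1],"roll":0},{"jaw":1,"travel":[0,0,-1],"roll":0}]'; python3 -m creep '[{"jaw":1,"travel":[0,0,-0.7],"roll":0},{"jaw":1,"travel":[0,0,-0.7],"roll":0},{"jaw":1,"travel":[0,0,-0.7],"roll":0}]'
```

```text
time_s: 4.7
position: [0.5567, 0.0372, 0.3455]
tool_rot: [[0.938, 0.347, 0.001], [0.347, -0.938, -0.0], [0.001, 0.001, -1.0]]
ft_force: [-3.0, 0.3, 9.4]
grip_width: 0.0003
gripper_force: 4.7
time_s: 5.0
position: [0.5567, 0.0372, 0.3451]
tool_rot: [[0.938, 0.347, 0.001], [0.347, -0.938, -0.0], [0.001, 0.001, -1.0]]
ft_force: [-4.9, 0.8, 12.0]
grip_width: 0.0002
gripper_force: 5.7
```

A steady rise of 5 N/mm up to 12 N, with the tip at the expected height, means the button is on its hard stop. Now straight up and clear.

```bash
python3 -m creep '[{"jaw":1,"travel":[0,0,1.5],"roll":0},{"jaw":1,"travel":[0,0,3],"roll":0},{"jaw":1,"travel":[0,0,6],"roll":0},{"jaw":1,"travel":[0,0,15],"roll":0},{"jaw":1,"travel":[0,0,40],"roll":0},{"jaw":1,"travel":[0,0,80],"roll":0},{"jaw":1,"travel":[0,0,120],"roll":0},{"jaw":1,"travel":[-30,0,120],"roll":0},{"jaw":1,"travel":[-57,-4,120],"roll":0},{"jaw":1,"travel":[-57,-4,120],"roll":0},{"jaw":1,"travel":[-57,-4,120],"roll":0}]'
python3 - <<'E'
from h import *
snap('wrist','w3'); P=cloud('w3')
W=P[85:175,285:395].reshape(-1,3); W=W[(abs(W[:,0]-.557)<.03)&(abs(W[:,1]-.037)<.03)]
print(np.histogram(W[:,2],np.arange(.155,.19,.002)))
s=W[W[:,2]>.1705]; print(len(s),s.mean(0),(s.min(0)+s.max(0))/2,np.ptp(s,axis=0))
E
```

```text
time_s: 6.1
position: [0.4997, 0.0331, 0.4647]
tool_rot: [[0.938, 0.346, 0.001], [0.346, -0.938, -0.0], [0.001, 0.001, -1.0]]
ft_force: [-0.1, 0.4, 0.5]
grip_width: 0.0002
gripper_force: 0.0
(array([  4,   1,   3,  17, 542, 906,  47,   4, 318, 438,   4,   0,   0,
         0,   0,   0,   0]), array([0.155, 0.157, 0.159, 0.161, 0.163, 0.165, 0.167, 0.169, 0.171,
       0.173, 0.175, 0.177, 0.179, 0.181, 0.183, 0.185, 0.187, 0.189]))
762 [0.55687191 0.03668478 0.17314357] [0.55671847 0.03652156 0.17297614] [0.02418355 0.02367478 0.0049276 ]
```

View pics/w3.png

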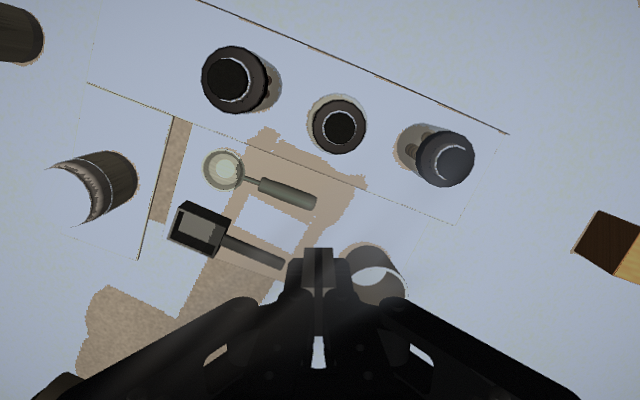

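The jar has not moved, with its pad still at about (340,127). The pad is now about 8 mm above the cap, so the button is home, and the hand is clear.

```bash
python3 -c "from rig import *; print(close_job())"
```

```text
the job is handed in; nothing more can be done
None
```

The short jar's button is pressed fully home, with the press stopped at 12 N. The jar stayed in place, nothing else appears to have moved, the hand is well clear, and the job is handed in at about 6 s.

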